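# Fix the tray guide of a transplanting line with its wing screw

## Task

Set up the tray guide on the cross beam of the transplanting line: slide it along the beam, without lifting it out, gently up to its stop so that its slotted hole comes over the hole in the clamp shoe below. Then take the wing screw from the screw block, drop it through both holes until its flange lies flush on the guide's foot, turn it clockwise until it comes up tight on its end stop, hand-tight but not forced, and let go. Leave everything else where it is.

Things in the scene. Friction and masses are not known exactly. Their poses are not given: they have to be found in the camera images.
- beam: Fixed aluminium cross beam, 290 mm long along its y axis (y -215 to +75 mm), 78 mm wide: two rails, tops 60 mm above the table, an open 30 mm slot between them, a 5 mm high lip on each rail keeping the guide's foot in line. Origin on the table under the nominal hole place. Deep in the slot under the shoe are ramps and an end stop for the screw's cross-pin.
- beam_hole (a point): Mid-line point at rail-top height, NOMINAL place of the hole of the steel clamp shoe fixed in the slot (hole 26 mm along y, 12 mm across). The shoe's true place is not measured: up to 12 mm off either way along y. 40 mm beyond its hole towards +y it has a stop lug, 28 mm wide, 12 mm above the rails: the guide's foot butts on it when both holes are in line, so feel for it. y: towards the stop, z up.
- guide_hole (a point): Centre of the slotted hole (26 mm along y, 12 mm across) at the top of the tray guide's foot. Loose steel guide, 0.3 to 0.5 kg; foot 50 x 115 mm, 6 mm thick, lying on the rails between the lips (1 mm play a side). Starts 45 to 115 mm short of the nominal place, slides along the beam with 2 to 4 N. y: along the beam towards the stop, z up.
- guide_end (a point): Middle of the foot's end that meets the stop lug, 40 mm from the hole towards +y, at the top of the foot (6 mm above the rails).
- guide_grip (a point): Middle of the tray guide's upright, 40 mm above the rail tops, 77 mm from the hole towards -y: a 46 mm wide steel upright with a black plastic strip (120 mm long across the beam, flared ends) riveted to it, together 16 mm thick along y; top edge 14 mm above this point. Can be pinched from above, fingers either side along y. Axes as guide_hole.
- screw_grip (a point): Middle of the wing of the wing screw (about 90 g): flat black plastic wing 36 mm long (x axis), 9 mm thick (y axis), standing 4 to 44 mm above the underside of its steel flange; this point is 27 mm above that underside. z up. The screw stands upright in one of the three holes of the screw block, flange on the block's top.
- screw_seat (a point): Centre of the underside of the screw's flange (34 mm across, 4 mm thick). Seated on the foot, it turns clockwise (from above) freely for 0.6 rad or more, then draws down on ramps (some 0.1 Nm) and comes up hard on an end stop, 0.9 to 1.5 rad from the slot, differing each time: there torque climbs 0.15 Nm in 0.05 rad. 0.2 to 0.35 Nm is tight; over 0.45 Nm forces it. It stays tight. x along the wing, z up.
- screw_pin (a point): Centre of the screw's cross-pin, 16 mm below the flange: 5 mm thick, 24 mm long along x, parallel to the wing, so the wing must point along the beam (either way round, within 0.25 rad) to pass the slotted holes. The stem is 10 mm thick and 30 mm long below the flange, its last 10 mm tapering to a 4 mm tip.
- rack: Fixed plywood screw block 176 x 54 mm, 45 mm high, with three 28 mm holes along its x axis at -58, 0 and +58 mm. Origin under its centre. Holds the wing screw, the star knob and the hex bolt in any order.
- star_knob: Bystander in the screw block: round black five-lobed knob, 40 mm across, on a steel flange. Origin: underside of its flange.
- hex_bolt: Bystander in the screw block: low steel hex-head bolt on a washer. Origin: underside of its washer.
- pot_a: Bystander: small dark plant pot, 74 mm across, 62 mm high. Origin under its centre.
- pot_b: Bystander: small terracotta-coloured plant pot, 74 mm across, 62 mm high. Origin under its centre.
- sprayer: Bystander: white bottle 72 mm across, 170 mm high. Origin under its centre.
- trowel: Bystander: hand trowel lying on the table, 290 mm long along its x axis. Origin near its middle, on the table.
- label_box: Bystander: small open grey box 110 x 75 x 50 mm. Origin under its centre.
Mind the look-alikes: they are no part of the job. What is shaped like the part that bears guide_hole but orange or red is not meant.

How it is judged:
By the outcome, as a careful person would: the job done as asked, in the order asked, and still so for the second after the job is handed in, with the robot touching nothing.
It also fails if it takes over 72 s, if anything falls off the work surface, if the arm or the gripper's body presses on something with over 40 N, if the wrist force passes 120 N, or if a joint passes its speed limit or range.

## Robot

A 7-joint arm with a two-finger parallel gripper is mounted at the origin on the work surface. World frame = base frame: x ahead of the robot, y to its left, z up, the work surface at z = 0. Lengths are in m, angles in rad, forces in N, time in s.
With the tool pointing down it reaches from about 0.4 to 0.85 m from the base axis. Payload 10.4 kg.
Tool frame: the origin (TCP) lies midway between the tips of the shut fingers; the grasp point (between the pads) lies 19 mm behind it; z points along the fingers, y is the line along which they close (so a half turn about z gives the same grasp; the last joint's range is limited). The gripper opens to 87 mm and grips with 3 to 60 N. Pads are 19 mm wide; open, the fingers measure 117 mm over their backs; the gripper's body (75 mm by 190 mm) begins 51 mm behind the grasp point.
Start: joints at [-1.201, 0.332, -0.065, 1.46, 0.022, 1.35, -0.088], TCP at [0.239, 0.577, 0.223] pointing down, gripper open.
Joint ranges: [-2.6, 2.6], [-0.5, 2.12], [-1.47, 1.34], [0.16, 2.42], [-1.27, 4.41], [0.06, 2.06], [-2.6, 2.6]. Speed limits (rad/s): [2.22, 2.22, 2.79, 2.79, 3.14, 3.14, 3.14].

## Interface

Orientations are given as a unit quaternion [x, y, z, w].
In Python, from bench import r gives the robot as it stands.
- The arm moves only by the tool arm_command, never from a script. Its argument "moves" is one flat list of numbers, 4 for each row, row after row: the shift along the tool's x, y, z in cm, then the turn about the tool's z in degrees. A call has 1 to 12 rows; each row shifts and turns the commanded pose from where the row before left it, along the tool's axes as they then stand; what a row does not reach is not made up. A row lasts 1/12 s, in which the tool goes at most 41.7 mm and 7.16 degrees, less where a joint would pass 70% of its speed; a pose out of reach is approached as far as the arm can. A call with a gripper value outside its range is refused whole. "fingers" is the opening in per cent of the stroke, from 0 (shut) to 100 (fully open), set as the call begins (left out, the last holds). The fingers move at their own pace and stop on an object; "squeeze" is the grip in N (left out, the last holds). Time passes only in rows, so rows that do not move let the fingers close. It gives the time, the measured TCP pose, the force, the opening and the grip force at its end, in the units of the state.
- r.read_state(): the state, without advancing time (a new reading comes with each control period).
- r.camera(name): name is "scene" or "top" or "wrist"; returns the picture (480x640x3 uint8, red, green, blue); there is no depth.
- r.camera_info(name): a dict with "fx", "fy", "cx", "cy" (pixels), "origin" and "attitude" of the camera in the world. Camera axes: x right, y up, looking along -z (the intrinsics and any distortion apply to the point x, -y, -z); pixel columns grow to the right and rows downward; lengths in m; the calibration is good to about 2 mm. A picture is of the moment at which its call begins: read the wrist's pose just before it. camera_info takes no time and is no camera call; for the wrist camera it gives the pose at the moment of the call.
- r.close_job(): hands the job in; it is judged then, once.
The state is a dict: "time": time; "joint_positions": joint angles; "joint_vel": joint speeds; "joint_torque": joint torques, N m; "ee_pos": TCP position; "eef_rot": TCP orientation; "ft_force": force on the tool from outside, world axes, zero at the start; "torque": the same for the moment, N m; "width": finger opening in m; "grip_force": force on a finger pad.
Only numpy, scipy, OpenCV 4.12 (cv2) and the standard library are available. Lean on these libraries where they do the work, as an engineer would, in place of code of your own. Each camera call takes 0.05 s, during which the arm holds its last target. There are 200 camera calls.

## Working session

There is one attempt and no reset: what is moved stays moved. The work goes in short steps, Python scripts to look and compute and a tool call to move; the robot and the scene stay as the last step left them, time stands still between calls to the robot, and variables do not carry over. Pictures are saved under pics/ and viewed, at most 10 in all, crops included, and the job is handed in when it is done.

Besides the shell and the picture viewer there is one more tool, called after ">>>" as name(argument=value, ...), one argument or row to a line, values as JSON. arm_command: Moves the arm, as the interface text tells. Its arguments: {"type":"object","properties":{"moves":{"type":"array"},"fingers":{"type":"number"},"squeeze":{"type":"number"}},"required":["moves"]}

```bash
mkdir -p pics; ls
python3 - <<'E'
from bench import r
import cv2
for n in("scene","top"):
    cv2.imwrite(f"pics/{n}0.png",r.camera(n)[:,:,::-1]); print(n,r.camera_info(n))
print(r.read_state())
E
```

```text
pics
scene {'fx': 451.3565748997758, 'fy': 451.3565748997758, 'cx': 323.36559804511677, 'cy': 238.1988134729945, 'origin': array([ 1.06918756, -0.66659362,  0.93640154]), 'attitude': array([0.37137929, 0.14233841, 0.31342593, 0.86231166])}
top {'fx': 606.9374072061993, 'fy': 606.9374072061993, 'cx': 324.04028716794295, 'cy': 240.36549393061847, 'origin': array([0.15644896, 0.00280848, 1.88331048]), 'attitude': array([-0.0708025 ,  0.0654083 ,  0.71334326, -0.69415427])}
{'time': 0.1, 'joint_positions': array([-1.2005874 ,  0.33283614, -0.06465906,  1.46085624,  0.02158214,
        1.34987237, -0.08848152]), 'joint_vel': array([ 2.59271224e-04, -1.00351170e-03, -5.35747689e-04,  3.59480633e-06,
       -1.43908104e-03,  2.24870055e-03,  1.06637212e-04]), 'joint_torque': array([ 8.32441838e-04, -6.24537492e+01,  2.42613000e-02, -3.90721965e+01,
       -6.14178297e-02,  3.65470466e-02,  7.83342671e-05]), 'ee_pos': array([0.23913082, 0.57707792, 0.22181675]), 'eef_rot': array([ 1.95146577e-01,  9.80773881e-01, -6.31148880e-04, -9.91147414e-05]), 'ft_force': array([-0.35645002, -0.08616818, -0.59034019]), 'torque': array([ 0.01059361,  0.01400851, -0.01025674]), 'grip_force': 0.0, 'width': 0.08735256844011134}
```

View pics/scene0.png

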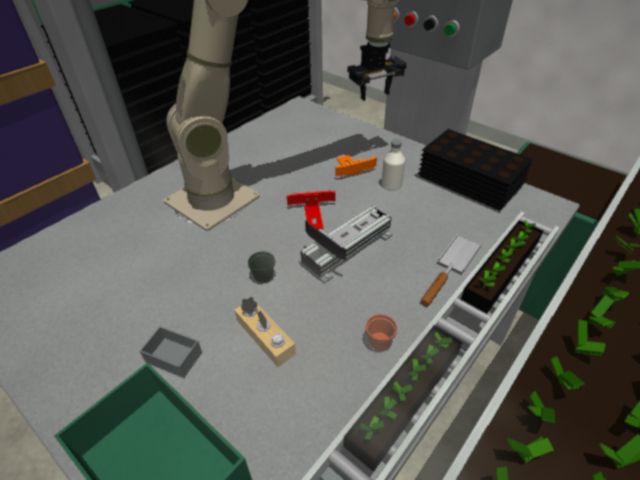

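View pics/top0.png

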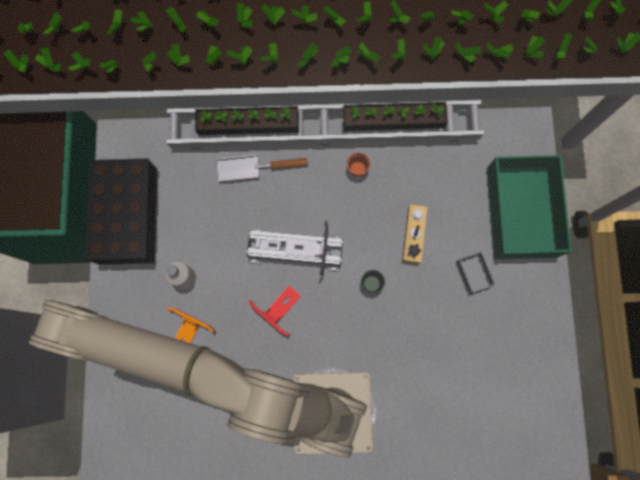

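The scene picture shows the beam at (345,240) with the black-stripped guide at its near end. The rack is at (265,332), with the wing screw in its middle hole. The top picture shows the beam from (248,244) to (342,256), the guide strip at (325,250) and the screw at (416,232). Next I'll enlarge these.

```bash
cat > h.py <<'E'
import numpy as np, cv2
from scipy.spatial.transform import Rotation as R
def ray(ci,u,v):
    d=np.array([(u-ci["cx"])/ci["fx"],-(v-ci["cy"])/ci["fy"],-1.])
    return np.array(ci["origin"]),R.from_quat(ci["attitude"]).apply(d)
def onz(ci,u,v,z):
    o,d=ray(ci,u,v); return o+d*(z-o[2])/d[2]
def proj(ci,p):
    q=R.from_quat(ci["attitude"]).inv().apply(np.array(p)-ci["origin"])
    return ci["cx"]+ci["fx"]*q[0]/-q[2], ci["cy"]-ci["fy"]*q[1]/-q[2]
E
python3 - <<'E'
import cv2
a=cv2.imread("pics/top0.png")
b=cv2.resize(a[195:285,240:440],None,fx=4,fy=4,interpolation=cv2.INTER_CUBIC); cv2.imwrite("pics/topc.png",b)
a=cv2.imread("pics/scene0.png")
b=cv2.resize(a[200:370,230:400],None,fx=3.5,fy=3.5,interpolation=cv2.INTER_CUBIC); cv2.imwrite("pics/scenec.png",b)
E
```

```text
(no output)
```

View pics/topc.png

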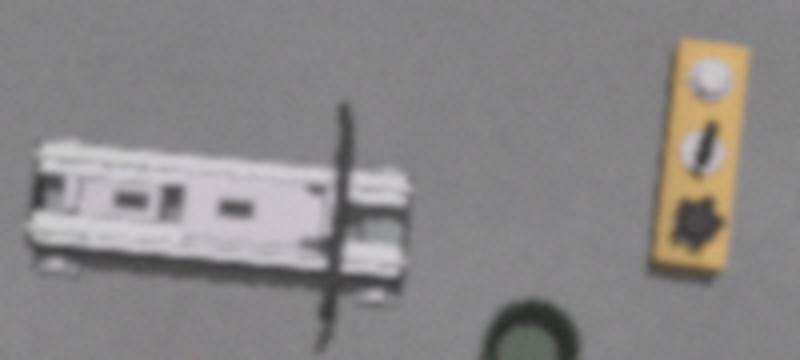

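The crop shows the guide hole at crop (236,208), the shoe hole at (130,199), the lug near (78,195) and the strip centre near (338,220). The screw wing is at (706,150), tilted slightly, and points roughly across the beam.

Run:
```python
from bench import r
from h import *
ci=r.camera_info("top")
f=lambda u,v,z:onz(ci,240+u/4-.4,195+v/4-.4,z)
np.set_printoptions(precision=4,suppress=True)
gh=f(236,208,.066); sh=f(130,199,.06)
print("gh",gh,"sh",sh)
print("strip ends",f(345,108,.114),f(324,345,.114),"mid",f(340,205,.114))
e1=(f(40,142,.065)+f(30,240,.065))/2; e2=(f(408,178,.065)+f(404,272,.065))/2
print("beam ends",e1,e2); d=e1-e2; print("yaw of y axis",np.degrees(np.arctan2(d[1],d[0])),np.linalg.norm(d))
print("wing",f(706,150,.072),f(712,128,.089),f(700,170,.089))
print("rack",f(680,40,.045),f(750,45,.045),f(726,272,.045),f(652,262,.045))
s=r.read_state(); print(R.from_quat(s["eef_rot"]).as_matrix())
print(r.camera_info("wrist"))
```

```text
gh [0.4945 0.09   0.066 ] sh [0.5049 0.1713 0.06  ]
strip ends [0.5592 0.0049 0.114 ] [0.3816 0.025  0.114 ] mid [0.4857 0.0106 0.114 ]
beam ends [0.5124 0.2433 0.065 ] [ 0.478 -0.039  0.065]
yaw of y axis 83.06826304037666 0.28437508360030384
wing [ 0.5282 -0.2688  0.072 ] [ 0.5415 -0.2717  0.089 ] [ 0.5095 -0.2609  0.089 ]
rack [ 0.6218 -0.2575  0.045 ] [ 0.6162 -0.3117  0.045 ] [ 0.4381 -0.2829  0.045 ] [ 0.4474 -0.2268  0.045 ]
[[-0.9238  0.3828 -0.0004]
 [ 0.3828  0.9238 -0.0012]
 [-0.0001 -0.0013 -1.    ]]
{'fx': 362.70820634928054, 'fy': 362.70820634928054, 'cx': 327.8633455459616, 'cy': 236.4666468843864, 'origin': array([0.1724, 0.6043, 0.3832]), 'attitude': array([-0.1116, -0.0731,  0.5508,  0.8239])}
```

View pics/scenec.png

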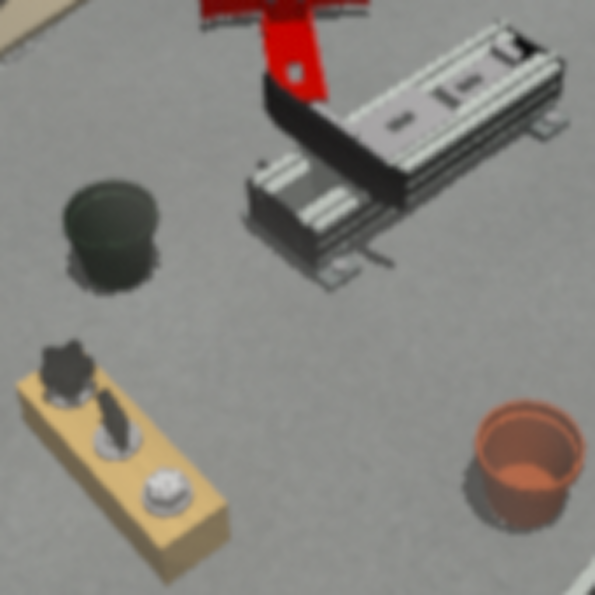

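The enlarged scene view confirms the layout: guide foot end at crop (440,95), shoe with its hole at (468,80), lug at (515,45). The wing screw is in the rack's middle hole at (115,425).

```bash
cat >> h.py <<'E'
def plan(r,p,yaw=None):
    "turn first, then shift: prints turn (deg about tool z) and shift (cm, turned tool axes); yaw = world dir of tool y, deg"
    s=r.read_state(); M=R.from_quat(s["eef_rot"]).as_matrix()
    cur=np.degrees(np.arctan2(M[1,1],M[0,1])); turn=0
    if yaw is not None:
        turn=-((yaw-cur+90)%180-90)
    M2=M@R.from_euler("z",turn,degrees=True).as_matrix()
    print("yaw",cur.round(2),"turn",round(turn,2),"shift cm",(M2.T@(np.array(p)-s["ee_pos"])*100).round(2), "j",s["joint_positions"].round(2),"F",s["ft_force"].round(2))
E
python3 - <<'E'
from bench import r
from h import *
plan(r,[.485,.0136,.19],83)
E
```

```text
yaw 67.49 turn -15.51 shift cm [-31.27 -52.93   3.24] j [-1.2   0.33 -0.06  1.46  0.02  1.35 -0.09] F [-0.36 -0.09 -0.59]
```

>>> arm_command(
  moves=[0, 0, 0, -5.17, 0, 0, 0, -5.17, 0, 0, 0, -5.17, -1.5, -2.6, 0, 0, -1.5, -2.6, 0, 0, -1.5, -2.6, 0, 0, -1.5, -2.6, 0, 0, -1.5, -2.6, 0, 0, -1.5, -2.6, 0, 0, -1.5, -2.6, 0, 0, -1.5, -2.6, 0, 0, -1.5, -2.6, 0, 0],
  fingers=100,
)

```text
time: 1.1
ee_pos: [0.3449, 0.3271, 0.2223]
eef_rot: [0.061, 0.998, -0.0, -0.0]
ft_force: [0.7, -0.0, 1.2]
width: 0.0872
grip_force: 0.0
```

>>> arm_command(
  moves=[-1.5, -2.6, 0, 0, -1.5, -2.6, 0, 0, -1.5, -2.6, 0, 0, -1.5, -2.6, 0, 0, -1.5, -2.6, 0, 0, -1.5, -2.6, 0, 0, -1.5, -2.6, 0, 0, -1.5, -2.6, 0, 0, -1.5, -2.6, 0, 0, 0, 0, 0, 0, 0, 0, 0, 0],
)

```text
time: 2.02
ee_pos: [0.4504, 0.0786, 0.2223]
eef_rot: [0.063, 0.998, -0.0, -0.0]
ft_force: [-0.8, 0.7, -0.8]
width: 0.0872
grip_force: 0.0
```

Run:
```python
from bench import r
from h import *
plan(r,[.485,.0136,.19],83)
ci=r.camera_info("wrist"); print(ci)
cv2.imwrite("pics/w1.png",r.camera("wrist")[:,:,::-1])
```

```text
yaw 82.82 turn -0.18 shift cm [-4.23 -6.03  3.23] j [-0.63 -0.06  0.35  1.9   0.02  1.3   1.16] F [-0.8   0.7  -0.77]
{'fx': 362.70820634928054, 'fy': 362.70820634928054, 'cx': 327.8633455459616, 'cy': 236.4666468843864, 'origin': array([0.37874616, 0.08699419, 0.38369412]), 'attitude': array([-0.10007448, -0.08758148,  0.65567679,  0.74323787])}
```

View pics/w1.png

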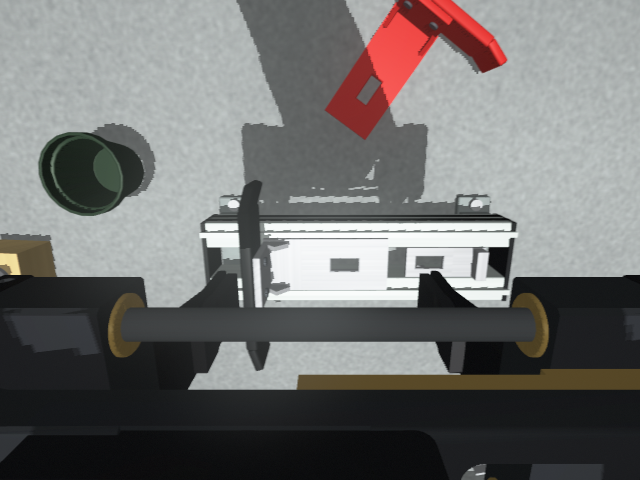

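The wrist view shows the guide hole at (345,265), the shoe hole at (430,263), the lug at (476–485,264), the foot end at x≈388, and the upright and strip at (240–268, 275).

Run:
```python
from bench import r
from h import *
ci=r.camera_info("wrist"); np.set_printoptions(precision=4,suppress=True)
f=lambda u,v,z:onz(ci,u,v,z)
g=f(345,265,.066);s=f(430,263,.06);print("gh",g,"sh",s,s-g, "lugface",f(476,264,.066),"footend",f(388,264,.066))
print("strip top",f(258,265,.114),f(241,265,.114))
a=f(207,220,.065);b=f(515,218,.065);print("edge",a,b,np.degrees(np.arctan2(*(b-a)[1::-1])),np.linalg.norm(b-a))
d=np.array([.1205,.9927,0]); p=g-.077*d; p[2]=.087;print(p); plan(r,p,83)
```

```text
gh [0.4936 0.0897 0.066 ] sh [0.5036 0.1696 0.06  ] [ 0.01    0.0799 -0.006 ] lugface [0.5075 0.2103 0.066 ] footend [0.4975 0.1294 0.066 ]
strip top [0.4678 0.0214 0.114 ] [0.4662 0.0082 0.114 ]
edge [ 0.4362 -0.0288  0.065 ] [0.4682 0.2461 0.065 ] 83.35760925662659 0.27678997753515183
[0.4843 0.0133 0.087 ]
yaw 82.95 turn -0.05 shift cm [-4.23 -6.21 13.53] j [-0.63 -0.06  0.35  1.9   0.02  1.3   1.16] F [-0.02  1.52 -0.31]
```

>>> arm_command(
  moves=[-1.05, -1.55, 0, 0, -1.05, -1.55, 0, 0, -1.05, -1.55, 0, 0, -1.05, -1.55, 0, 0, 0, 0, 2.5, 0, 0, 0, 2.5, 0, 0, 0, 2.5, 0, 0, 0, 2.0, 0, 0, 0, 2.0, 0, 0, 0, 1.5, 0, 0, 0, 0.5, 0, 0, 0, 0, 0],
)

```text
time: 3.07
ee_pos: [0.4833, 0.0143, 0.0864]
eef_rot: [0.06, 0.998, -0.0, -0.001]
ft_force: [-0.1, -0.7, -0.5]
width: 0.0872
grip_force: 0.0
```

>>> arm_command(
  moves=[0, 0, 0, 0, 0, 0, 0, 0, 0, 0, 0, 0, 0, 0, 0, 0, 0, 0, 0, 0, 0, 0, 0, 0, 0, 0, 0, 0, 0, 0, 0, 0],
  fingers=0,
  squeeze=12,
)

```text
time: 3.73
ee_pos: [0.4844, 0.0134, 0.0876]
eef_rot: [0.061, 0.998, 0.0, 0.0]
ft_force: [-0.5, -0.4, -0.2]
width: 0.0414
grip_force: 0.0
```

>>> arm_command(
  moves=[0, 0, 0, 0, 0, 0, 0, 0, 0, 0, 0, 0, 0, 0, 0, 0, 0, 0, 0, 0, 0, 0, 0, 0, 0, 0, 0, 0, 0, 0, 0, 0],
)

```text
time: 4.4
ee_pos: [0.4843, 0.0131, 0.0875]
eef_rot: [0.061, 0.998, -0.0, -0.0]
ft_force: [-0.9, -2.4, 0.4]
width: 0.0159
grip_force: 12.0
```

>>> arm_command(
  moves=[0, 0.4, 0, 0, 0, 0.7, 0, 0, 0, 0.8, 0, 0, 0, 0.8, 0, 0, 0, 0.8, 0, 0, 0, 0.8, 0, 0, 0, 0.8, 0, 0, 0, 0.7, 0, 0, 0, 0.5, 0, 0, 0, 0.3, 0, 0, 0, 0.2, 0, 0],
)

```text
time: 5.32
ee_pos: [0.4926, 0.0812, 0.0875]
eef_rot: [0.061, 0.998, -0.0, -0.0]
ft_force: [-1.2, -3.2, 1.0]
width: 0.0158
grip_force: 12.0
```

>>> arm_command(
  moves=[0, 0.1, 0, 0, 0, 0.1, 0, 0, 0, 0.1, 0, 0],
)

```text
time: 5.57
ee_pos: [0.493, 0.0836, 0.0875]
eef_rot: [0.061, 0.998, 0.0, -0.0]
ft_force: [-0.2, -3.3, 0.6]
width: 0.0162
grip_force: 12.0
```

>>> arm_command(
  moves=[0, 0.1, 0, 0, 0, 0.1, 0, 0, 0, 0.1, 0, 0, 0, 0.1, 0, 0, 0, 0.1, 0, 0],
)

```text
time: 5.98
ee_pos: [0.4936, 0.0889, 0.0875]
eef_rot: [0.061, 0.998, 0.0, -0.0]
ft_force: [-0.1, -2.5, 0.1]
width: 0.0157
grip_force: 12.0
```

>>> arm_command(
  moves=[0, 0.1, 0, 0, 0, 0.1, 0, 0],
)

```text
time: 6.15
ee_pos: [0.4939, 0.0909, 0.0875]
eef_rot: [0.061, 0.998, 0.0, 0.0]
ft_force: [-0.8, -3.0, 0.0]
width: 0.0158
grip_force: 12.0
```

>>> arm_command(
  moves=[0, 0.1, 0, 0, 0, 0.05, 0, 0],
)

```text
time: 6.32
ee_pos: [0.4939, 0.0919, 0.0875]
eef_rot: [0.061, 0.998, -0.0, -0.0]
ft_force: [-2.0, -6.6, 0.6]
width: 0.0158
grip_force: 12.0
```

>>> arm_command(
  moves=[0, 0.05, 0, 0, 0, 0.05, 0, 0],
)

```text
time: 6.48
ee_pos: [0.4939, 0.092, 0.0875]
eef_rot: [0.061, 0.998, -0.001, -0.0]
ft_force: [-2.9, -9.8, 4.4]
width: 0.0157
grip_force: 12.0
```

>>> arm_command(
  moves=[0, 0.05, 0, 0, 0, 0.05, 0, 0],
)

```text
time: 6.65
ee_pos: [0.4939, 0.092, 0.0875]
eef_rot: [0.062, 0.998, -0.001, -0.001]
ft_force: [-3.0, -14.2, 4.2]
width: 0.016
grip_force: 12.0
```

At the stop (force step with no motion). Relax the command, then let go and rise.

>>> arm_command(
  moves=[0, -0.1, 0, 0, 0, -0.05, 0, 0],
)

```text
time: 6.82
ee_pos: [0.494, 0.0919, 0.0875]
eef_rot: [0.061, 0.998, -0.0, -0.0]
ft_force: [-1.0, -4.4, 0.7]
width: 0.0159
grip_force: 12.0
```

>>> arm_command(
  moves=[0, 0, 0, 0, 0, 0, 0, 0, 0, 0, 0, 0, 0, 0, 0, 0, 0, 0, 0, 0, 0, 0, 0, 0],
  fingers=60,
)

```text
time: 7.32
ee_pos: [0.4941, 0.093, 0.0876]
eef_rot: [0.061, 0.998, 0.0, 0.0]
ft_force: [-0.2, -0.3, 0.3]
width: 0.0475
grip_force: 0.0
```

>>> arm_command(
  moves=[0, 0, -1.5, 0, 0, 0, -3, 0, 0, 0, -3, 0, 0, 0, -3, 0, 0, 0, -3, 0, 0, 0, -1, 0, 0, 0, 0, 0, 0, 0, 0, 0],
)

```text
time: 7.98
ee_pos: [0.4941, 0.0929, 0.2323]
eef_rot: [0.061, 0.998, 0.0, 0.0]
ft_force: [-0.0, 0.4, -0.6]
width: 0.0522
grip_force: 0.0
```

Run:
```python
from bench import r
from h import *
plan(r,[.528,-.268,.22],-7)
ci=r.camera_info("wrist"); np.save("ci2.npy",ci,allow_pickle=True)
cv2.imwrite("pics/w2.png",r.camera("wrist")[:,:,::-1])
```

```text
yaw 83.02 turn -89.98 shift cm [35.41 -7.76  1.22] j [-0.65  0.04  0.39  1.78 -0.02  1.32  1.19] F [-0.05  0.36 -0.63]
```

View pics/w2.png

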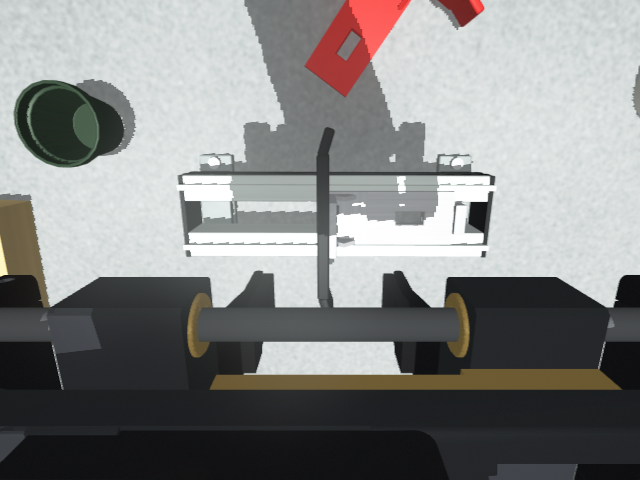

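The picture shows the guide at the lug, with the shoe hole showing through the guide hole at (410,217). Next I'll go to the screw.

Run:
```python
from bench import r
from h import *
ci=np.load("ci2.npy",allow_pickle=True).item()
print(onz(ci,410,217,.066),onz(ci,453,217,.066))
plan(r,[.525,-.267,.22],72)
```

```text
[0.50215207 0.16742304 0.066     ] [0.50696285 0.20681166 0.066     ]
yaw 83.01 turn 11.01 shift cm [-14.1  -33.25   1.15] j [-0.65  0.05  0.39  1.78 -0.02  1.32  1.19] F [ 0.23 -0.2   0.44]
```

>>> arm_command(
  moves=[0, 0, 0, 5.5, 0, 0, 0, 5.5, -1.4, -3.3, 0, 0, -1.4, -3.3, 0, 0, -1.4, -3.3, 0, 0, -1.4, -3.3, 0, 0, -1.4, -3.3, 0, 0, -1.4, -3.3, 0, 0, -1.4, -3.3, 0, 0, -1.4, -3.3, 0, 0, -1.4, -3.3, 0, 0, -1.5, -3.5, 0, 0],
  fingers=60,
)

```text
time: 9.03
ee_pos: [0.525, -0.2675, 0.2308]
eef_rot: [0.156, 0.988, 0.0, -0.001]
ft_force: [0.2, 1.0, -0.1]
width: 0.0521
grip_force: 0.0
```

>>> arm_command(
  moves=[0, 0, 1, 0, 0, 0, 0, 0, 0, 0, 0, 0],
)

```text
time: 9.28
ee_pos: [0.5249, -0.2659, 0.2207]
eef_rot: [0.157, 0.988, 0.0, -0.002]
ft_force: [-0.2, 1.2, -0.0]
width: 0.0518
grip_force: 0.0
```

Run:
```python
from bench import r
from h import *
plan(r,[.525,-.267,.22],72)
ci=r.camera_info("wrist"); np.save("ci3.npy",ci,allow_pickle=True)
im=r.camera("wrist")[:,:,::-1]
cv2.imwrite("pics/w3.png",im)
```

```text
yaw 71.99 turn -0.01 shift cm [-0.05 -0.1   0.07] j [-0.18  0.29  0.7   1.59 -0.19  1.33  1.8 ] F [-0.2   1.23 -0.02]
```

View pics/w3.png

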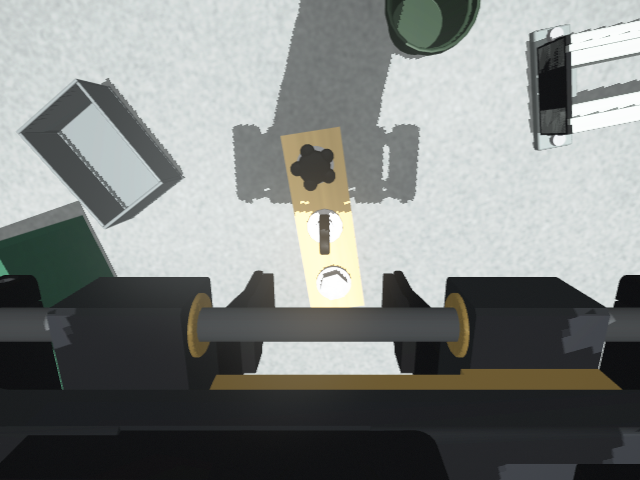

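The wrist view shows the wing from (322,211) to (325,254), practically square to the finger line. The flange is at (324,228) and the star knob is clear at (315,165).

Run:
```python
from bench import r
from h import *
ci=np.load("ci3.npy",allow_pickle=True).item(); im=cv2.imread("pics/w3.png")
g=cv2.cvtColor(im,cv2.COLOR_BGR2GRAY)[205:262,308:345]
m=(g<90).astype(np.uint8); n,l,s,c=cv2.connectedComponentsWithStats(m); k=1+s[1:,4].argmax(); print(s[k],c[k]+[308,205])
pt=np.argwhere(l==k)[:,::-1].astype(np.float32)+[308,205]
print(cv2.minAreaRect(pt.astype(np.float32)))
a=onz(ci,322.5,211,.087);b=onz(ci,325,254,.087);print(a,b,(a+b)/2,np.degrees(np.arctan2(*(b-a)[1::-1])),np.linalg.norm(b-a))
f=onz(ci,324.5,227,.049); print("flange",f)
p=(a+b)/2; p[2]=.074-.019
plan(r,p,72)
```

```text
[ 12  10   9  15 127] [323.94488189 221.8503937 ]
((324.0, 222.0), (14.0, 8.0), 90.0)
[ 0.51032678 -0.26680625  0.087     ] [ 0.54646164 -0.27645195  0.087     ] [ 0.52839421 -0.2716291   0.087     ] -14.945823424516988 0.03740009719224524
flange [ 0.53241481 -0.27270645  0.049     ]
yaw 72.07 turn 0.07 shift cm [-0.51 -0.52 16.64] j [-0.18  0.29  0.7   1.59 -0.19  1.33  1.8 ] F [-0.33  0.66  0.61]
```

>>> arm_command(
  moves=[0, 0, 0, -3, -0.65, -0.4, 0, 0, 0, 0, 3, 0, 0, 0, 3, 0, 0, 0, 3, 0, 0, 0, 3, 0, 0, 0, 2, 0, 0, 0, 1.5, 0, 0, 0, 0.7, 0, 0, 0, 0.3, 0, 0, 0, 0, 0],
)

```text
time: 10.25
ee_pos: [0.5313, -0.2718, 0.0576]
eef_rot: [0.13, 0.991, 0.0, 0.0]
ft_force: [0.5, 0.4, 0.1]
width: 0.0523
grip_force: 0.0
```

>>> arm_command(
  moves=[0, 0, 0, 0, 0, 0, 0, 0, 0, 0, 0, 0, 0, 0, 0, 0, 0, 0, 0, 0, 0, 0, 0, 0, 0, 0, 0, 0, 0, 0, 0, 0, 0, 0, 0, 0, 0, 0, 0, 0, 0, 0, 0, 0, 0, 0, 0, 0],
  fingers=0,
  squeeze=30,
)

```text
time: 11.25
ee_pos: [0.5309, -0.272, 0.0576]
eef_rot: [0.13, 0.991, 0.0, 0.0]
ft_force: [0.3, 0.4, 1.3]
width: 0.0087
grip_force: 30.0
```

>>> arm_command(
  moves=[0, 0, -1, 0, 0, 0, -2.5, 0, 0, 0, -3.5, 0, 0, 0, -3.5, 0, 0, 0, -3, 0, 0, 0, -1, 0, 0, 0, 0, 0, 0, 0, 0, 0],
)

```text
time: 11.92
ee_pos: [0.5307, -0.272, 0.2022]
eef_rot: [0.13, 0.991, 0.0, 0.0]
ft_force: [-0.9, 0.6, -1.4]
width: 0.0088
grip_force: 30.0
```

>>> arm_command(
  moves=[0, 0, 0, 6.8, 0, 0, 0, 6.8, 0, 0, 0, 6.8, 0, 0, 0, 6.8, 0, 0, 0, 6.8, 0, 0, 0, 6.8, 0, 0, 0, 6.8, 0, 0, 0, 6.8, 0, 0, 0, 6.8, 0, 0, 0, 6.8, 0, 0, 0, 6.8, 0, 0, 0, 7],
)

```text
time: 12.92
ee_pos: [0.5299, -0.2716, 0.2003]
eef_rot: [0.75, 0.662, -0.001, -0.001]
ft_force: [-0.2, -0.1, -1.0]
width: 0.0088
grip_force: 30.0
```

Run:
```python
from bench import r
from h import *
plan(r,[.5028,.1680,.20],-7)
print(r.read_state()["ee_pos"],r.read_state()["width"])
```

```text
yaw -7.14 turn -0.14 shift cm [43.3  -8.05  0.08] j [-0.35  0.4   0.96  1.61 -0.33  1.31  0.54] F [-0.18 -0.07 -0.98]
[ 0.52991564 -0.27159196  0.20033305] 0.008840072390775049
```

>>> arm_command(
  moves=[3.0, -0.7, 0, 0, 3.6, -0.7, 0, 0, 3.6, -0.7, 0, 0, 3.6, -0.7, 0, 0, 3.6, -0.7, 0, 0, 3.6, -0.7, 0, 0, 3.6, -0.7, 0, 0, 3.6, -0.7, 0, 0, 3.6, -0.8, 0, 0, 3.6, -0.8, 0, 0, 3.0, -0.8, 0, 0, 0, 0, 0, 0],
)

```text
time: 13.92
ee_pos: [0.4943, 0.1258, 0.2004]
eef_rot: [0.745, 0.667, -0.001, -0.001]
ft_force: [-0.5, -0.2, -1.0]
width: 0.0093
grip_force: 30.0
```

>>> arm_command(
  moves=[0, 0, 0, 0, 0, 0, 0, 0],
)

```text
time: 14.08
ee_pos: [0.4962, 0.1179, 0.2012]
eef_rot: [0.748, 0.664, -0.001, -0.0]
ft_force: [-0.2, -0.6, -0.7]
width: 0.0087
grip_force: 30.0
```

Run:
```python
from bench import r
from h import *
plan(r,[.5028,.1680,.20],-7)
ci=r.camera_info("wrist"); s=r.read_state(); np.save("ci4.npy",[ci,s],allow_pickle=True)
im=r.camera("wrist")[:,:,::-1]
cv2.imwrite("pics/w4.png",im)
e=np.array(s["ee_pos"])
print(e,[np.round(proj(ci,e+[0,0,-h]),1) for h in(-.014,0.0126)])
```

```text
yaw -6.8 turn 0.2 shift cm [5.05 0.04 0.11] j [-1.08  0.1   0.81  1.82 -0.07  1.25 -0.37] F [-0.22 -0.56 -0.69]
[0.49619791 0.11789258 0.20121947] [array([327.6, 304. ]), array([327.8, 280.9])]
```

View pics/w4.png

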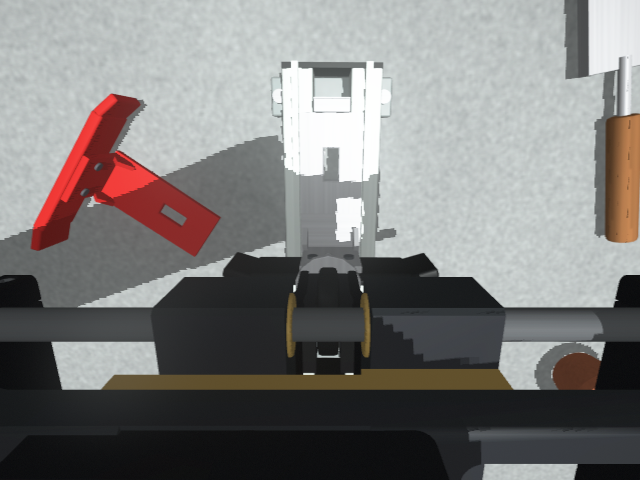

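The wrist view shows the guide hole at (331,165), the lug at (332,104), and the held screw's flange edge peaking at (330,257). I'll enlarge this part.

Run:
```python
from h import *
im=cv2.imread("pics/w4.png"); ci,s=np.load("ci4.npy",allow_pickle=True)
b=cv2.resize(im[85:295,260:400],None,fx=4,fy=2.85,interpolation=cv2.INTER_CUBIC)
b=cv2.resize(im[140:290,270:390],None,fx=4,fy=4,interpolation=cv2.INTER_CUBIC); cv2.imwrite("pics/w4c.png",b)
M=R.from_quat(s["eef_rot"]).as_matrix(); e=s["ee_pos"]
for dz in(.0086,.0126):
  print([np.round(proj(ci,e+M@np.array([.017*np.cos(t),.017*np.sin(t),dz])),1) for t in(-1.57,-.785,0,.785,1.57)])
```

```text
[array([294. , 283.9]), array([303.5, 261.4]), array([327.8, 251.8]), array([352. , 261.4]), array([361.5, 284. ])]
[array([294.7, 280.9]), array([304. , 258.8]), array([327.8, 249.4]), array([351.5, 258.8]), array([360.8, 280.9])]
```

View pics/w4c.png

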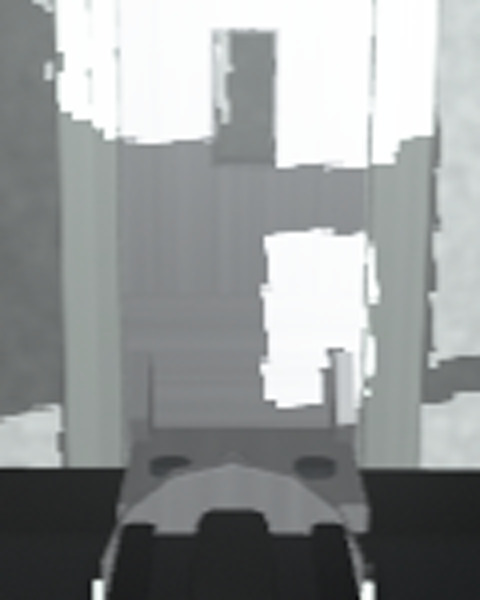

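The crop shows the guide hole spanning crop x 212–276 and y 30–163. The flange's front arc has its apex at (233,463) and its sides at (122,520) and (348,520).

Run:
```python
from h import *
from scipy.optimize import least_squares
np.set_printoptions(precision=4,suppress=True)
im=cv2.imread("pics/w4.png"); ci,s=np.load("ci4.npy",allow_pickle=True)
g=cv2.cvtColor(im,cv2.COLOR_BGR2GRAY).astype(int)
for c in range(302,356,6): print(c,g[250:276,c])
M=R.from_quat(s["eef_rot"]).as_matrix(); e=np.array(s["ee_pos"])
ap=[]
for c in range(306,352,2):
    col=g[252:275,c]; d=np.diff(col); k=d.argmax(); 
    if d[k]>12: ap.append((c,252+k+.5))
print(ap)
for zo in(.0126,.0086):
    P=np.array([(M.T@(onz(ci,u,v,e[2]-zo)-e))[:2] for u,v in ap])
    f=lambda q:np.hypot(P[:,0]-q[0],P[:,1]-q[1])-.017
    q=least_squares(f,[0,0],loss="soft_l1",f_scale=.0005); print("flange ctr tool",q.x,np.abs(q.fun).max() if 0 else np.round(f(q.x)*1e3,1))
for z in(.066,):
    A=[onz(ci,u,v,z) for u,v in((331,147.3),(331,180.6),(322.8,164),(338.8,164))]
    print("hole len/wid",np.linalg.norm(A[1]-A[0]),np.linalg.norm(A[3]-A[2]),(A[0]+A[1])/2,(A[2]+A[3])/2, "tool",M.T@((A[0]+A[1])/2-e))
# beam edges direction: lips
for a,b in(((285,90),(287,250)),):
    p,q=onz(ci,*a,.065),onz(ci,*b,.065); print(np.degrees(np.arctan2(*(p-q)[1::-1])))
```

```text
302 [121 121 114 117 114 109 104  92  95  96  96  97  97  96  96  96  98 113
 127 131 113  36  35  36  35  35]
308 [100  99 100 100  87  65  66  68  73  96  98  98 103 129 131 131 130 130
 130 130 129  67  66  64  36  35]
314 [ 99  99  99  97  66  63  66 101 106 134 134 134 134 134 133 132 133 132
 132 132 132 132 131  82  40  40]
320 [100 100 101 100 100 100 103 115 139 132 132 132 132 131 131 131 131 130
 102  71  47  38  39  37  37  36]
326 [100  99 100 101 105 105 130 139 136 136 135 135 136 135 135 135 134  81
  40  40  40  39  39  38  38  38]
332 [ 99  99  99  99  97 101 106 135 131 132 132 131 131 130 131 130 129  80
  41  41  40  40  39  38  38  38]
338 [102 102 101 101 101 101 101 104 126 133 131 131 131 130 130 129 129 130
 129 129 129 129 128  73  39  38]
344 [100 100 100  99  90  70  67  72  88 105 126 139 136 135 135 135 135 135
 134 134 135 134 132  82  39  40]
350 [101 100 101 100  73  64  64  70  73  81 100 100 100  97 106 127 133 133
 133 132 104  37  36  36  36  35]
[(306, np.float64(263.5)), (308, np.float64(262.5)), (310, np.float64(258.5)), (312, np.float64(259.5
[... 245 characters left out ...]
p.float64(256.5)), (334, np.float64(256.5)), (336, np.float64(257.5)), (338, np.float64(257.5)), (340, np.float64(258.5)), (342, np.float64(258.5)), (344, np.float64(259.5)), (346, np.float64(261.5)), (348, np.float64(259.5)), (350, np.float64(264.5))]
flange ctr tool [-0.0034 -0.0001] [-0.1 -0.3  0.9 -0.1  1.   0.6 -0.2 -0.5 -0.2 -0.3  0.2  0.2  0.2 -0.2
 -0.1 -0.3 -0.1 -0.2  0.2  0.2 -0.2  1.3 -0.2]
flange ctr tool [-0.0021 -0.0001] [-0.2 -0.4  0.8 -0.1  0.9  0.6 -0.2 -0.5 -0.1 -0.3  0.2  0.2  0.2 -0.2
 -0.  -0.3 -0.  -0.2  0.2  0.2 -0.2  1.2 -0.2]
hole len/wid 0.02631367597706283 0.0128567956298825 [0.5043 0.1673 0.066 ] [0.5042 0.1674 0.066 ] tool [0.0502 0.0024 0.1351]
82.16936365584588
```

>>> arm_command(
  moves=[2.0, 0.1, 0, 0, 2.0, 0.1, 0, 0, 1.35, 0, 0, 0, 0, 0, 2.5, 0, 0, 0, 2.5, 0, 0, 0, 2.0, 0, 0, 0, 1.2, 0, 0, 0, 0.4, 0, 0, 0, 0, 0, 0, 0, 0, 0],
)

```text
time: 14.97
ee_pos: [0.5058, 0.1714, 0.1174]
eef_rot: [0.748, 0.664, 0.0, 0.0]
ft_force: [-0.4, -0.2, -0.9]
width: 0.0092
grip_force: 30.0
```

Run:
```python
from bench import r
from h import *
plan(r,[.5031,.1715,.0786],-7)
ci=r.camera_info("wrist"); s=r.read_state(); np.save("ci5.npy",[ci,s],allow_pickle=True)
im=r.camera("wrist")[:,:,::-1]
cv2.imwrite("pics/w5.png",im); print(s["ee_pos"])
b=cv2.resize(im[140:290,260:400],None,fx=4,fy=4,interpolation=cv2.INTER_CUBIC); cv2.imwrite("pics/w5c.png",b)
```

```text
yaw -6.83 turn 0.17 shift cm [-0.02 -0.28  3.88] j [-1.07  0.26  0.76  1.87 -0.2   1.09 -0.35] F [-0.37 -0.2  -0.86]
[0.50582895 0.17135598 0.11738917]
```

View pics/w5c.png

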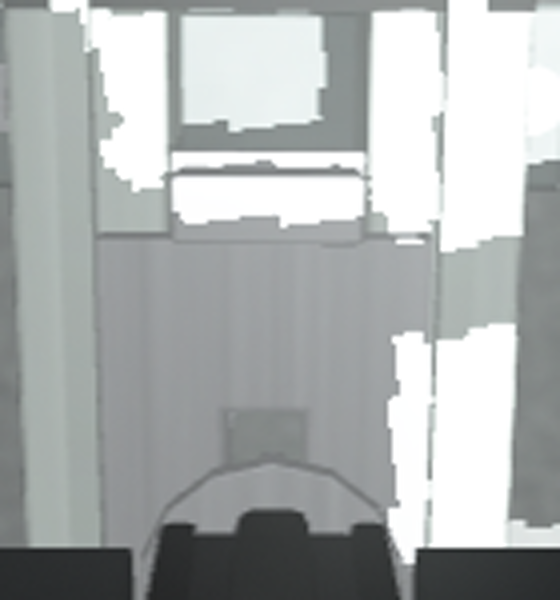

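The close crop shows the slot's far end at crop row 408, columns 222–308, and the foot end at row 235, columns 98–430. The flange apex is at (272,460).

Run:
```python
from h import *
np.set_printoptions(precision=2,suppress=True)
ci,s=np.load("ci5.npy",allow_pickle=True); M=R.from_quat(s["eef_rot"]).as_matrix(); e=np.array(s["ee_pos"])
t=lambda u,v,z:1e3*(M.T@(onz(ci,260+u/4-.4,140+v/4-.4,z)-e))
print("hole end",t(222,408,.066),t(308,408,.066))
print("hole sides low",t(228,455,.066),t(308,455,.066))
print("foot end",t(98,235,.066),t(430,235,.066))
print("flange",t(272,460,e[2]-.0126),t(163,508,e[2]-.0126),t(384,508,e[2]-.0126))
```

```text
hole end [ 9.78 -7.82 51.39] [ 9.79  5.31 51.4 ]
hole sides low [ 2.24 -6.96 51.38] [ 2.25  5.36 51.39]
foot end [ 36.4  -25.91  51.38] [36.42 23.16 51.43]
flange [14.25 -0.12 12.61] [  7.82 -13.99  12.59] [ 7.83 14.14 12.62]
```

>>> arm_command(
  moves=[-0.04, -0.12, 0, 0, 0, 0, 0.5, 0, 0, 0, 0.5, 0, 0, 0, 0.4, 0, 0, 0, 0.3, 0, 0, 0, 0, 0],
)

```text
time: 15.52
ee_pos: [0.5035, 0.1712, 0.0987]
eef_rot: [0.748, 0.664, -0.001, -0.0]
ft_force: [-0.0, -0.5, -0.8]
width: 0.009
grip_force: 30.0
```

>>> arm_command(
  moves=[0, 0, 0.2, 0, 0, 0, 0.2, 0, 0, 0, 0.2, 0, 0, 0, 0, 0],
)

```text
time: 15.85
ee_pos: [0.5038, 0.1709, 0.0932]
eef_rot: [0.748, 0.664, -0.0, 0.0]
ft_force: [-0.3, -0.9, -2.2]
width: 0.0086
grip_force: 30.0
```

>>> arm_command(
  moves=[0, 0, 0.2, 0, 0, 0, 0.2, 0, 0, 0, 0, 0],
)

```text
time: 16.1
ee_pos: [0.5037, 0.1711, 0.089]
eef_rot: [0.748, 0.664, -0.0, -0.0]
ft_force: [0.1, -1.6, -1.8]
width: 0.0087
grip_force: 30.0
```

>>> arm_command(
  moves=[0, 0, 0.2, 0, 0, 0, 0.2, 0, 0, 0, 0, 0],
)

```text
time: 16.35
ee_pos: [0.5038, 0.1711, 0.0851]
eef_rot: [0.748, 0.664, -0.0, 0.0]
ft_force: [0.2, -3.5, -2.9]
width: 0.0091
grip_force: 30.0
```

>>> arm_command(
  moves=[-0.05, 0, 0.15, 0, 0, 0, 0.15, 0, 0, 0, 0, 0],
)

```text
time: 16.6
ee_pos: [0.5037, 0.1711, 0.0822]
eef_rot: [0.748, 0.664, 0.0, -0.0]
ft_force: [0.2, -0.3, -1.9]
width: 0.0091
grip_force: 30.0
```

>>> arm_command(
  moves=[0, 0, 0.1, 0, 0, 0, 0.1, 0, 0, 0, 0.1, 0, 0, 0, 0, 0],
)

```text
time: 16.93
ee_pos: [0.5038, 0.1711, 0.0794]
eef_rot: [0.748, 0.664, 0.0, -0.0]
ft_force: [-0.4, -0.1, -1.3]
width: 0.009
grip_force: 30.0
```

>>> arm_command(
  moves=[0, 0, 0.1, 0, 0, 0, 0, 0],
)

```text
time: 17.1
ee_pos: [0.504, 0.171, 0.0785]
eef_rot: [0.748, 0.664, 0.0, -0.0]
ft_force: [-0.5, 0.7, -0.7]
width: 0.0085
grip_force: 30.0
```

>>> arm_command(
  moves=[0, 0, 0.05, 0, 0, 0, 0, 0],
)

```text
time: 17.27
ee_pos: [0.5039, 0.171, 0.0785]
eef_rot: [0.748, 0.664, 0.0, -0.0]
ft_force: [-2.6, -0.5, 5.7]
width: 0.0088
grip_force: 30.0
```

>>> arm_command(
  moves=[0, 0, 0.05, 0, 0, 0, 0, 0],
)

```text
time: 17.43
ee_pos: [0.504, 0.171, 0.0785]
eef_rot: [0.748, 0.664, 0.0, -0.0]
ft_force: [-5.0, -2.0, 12.8]
width: 0.0091
grip_force: 30.0
```

>>> arm_command(
  moves=[0, 0, -0.08, 0, 0, 0, 0, 0, 0, 0, 0, 0, 0, 0, 0, 0],
  squeeze=55,
)

```text
time: 17.77
ee_pos: [0.504, 0.1709, 0.0785]
eef_rot: [0.748, 0.664, 0.0, -0.0]
ft_force: [-1.0, 0.3, 4.1]
width: 0.0085
grip_force: 55.0
```

```bash
cat > t.py <<'E'
from bench import r
from h import *
s=r.read_state(); M=R.from_quat(s["eef_rot"]).as_matrix()
print("t",s["time"],"yaw",np.degrees(np.arctan2(M[1,1],M[0,1])).round(2),"T",s["torque"].round(3),"F",s["ft_force"].round(1),"p",s["ee_pos"].round(4),"grip",s["grip_force"],s["width"],"j",s["joint_positions"].round(2))
E
python3 t.py
```

```text
t 17.7667 yaw -6.79 T [-0.151  0.305  0.028] F [-1.   0.3  4.1] p [0.504  0.1709 0.0785] grip 54.99723234213889 0.00851153152401317 j [-1.05  0.32  0.74  1.9  -0.25  1.01 -0.32]
```

>>> arm_command(
  moves=[0, 0.04, 0, 7, 0, 0.04, 0, 7, 0, 0.04, 0, 7, 0, 0, 0, 0],
)

```text
time: 18.1
ee_pos: [0.5054, 0.1707, 0.0785]
eef_rot: [0.858, 0.514, 0.0, 0.0]
ft_force: [-1.0, -0.9, 3.8]
width: 0.0086
grip_force: 55.0
```

```bash
python3 t.py
```

```text
t 18.1 yaw -28.12 T [-0.102  0.157 -0.061] F [-1.  -0.9  3.8] p [0.5054 0.1707 0.0785] grip 54.9971448071301 0.008578932401556029 j [-1.1   0.34  0.81  1.9  -0.29  1.02 -0.66]
```

>>> arm_command(
  moves=[0, 0.03, 0, 6, 0, 0.03, 0, 6, 0, 0, 0, 0],
)

```text
time: 18.35
ee_pos: [0.5058, 0.1704, 0.0785]
eef_rot: [0.906, 0.424, 0.0, 0.0]
ft_force: [-1.2, -0.1, 4.9]
width: 0.0084
grip_force: 55.0
```

```bash
python3 t.py
```

```text
t 18.35 yaw -39.84 T [ 0.003  0.161 -0.032] F [-1.2 -0.1  4.9] p [0.5058 0.1704 0.0785] grip 54.9967170227319 0.008427562550041567 j [-1.13  0.35  0.85  1.9  -0.31  1.02 -0.84]
```

>>> arm_command(
  moves=[0, 0.03, 0, 5, 0, 0.02, 0, 4, 0, 0, 0, 0],
)

```text
time: 18.6
ee_pos: [0.5062, 0.1701, 0.0785]
eef_rot: [0.936, 0.353, 0.0, -0.0]
ft_force: [0.8, -0.5, 4.1]
width: 0.0087
grip_force: 55.0
```

```bash
python3 t.py
```

```text
t 18.6 yaw -48.63 T [-0.014  0.206 -0.055] F [ 0.8 -0.5  4.1] p [0.5062 0.1701 0.0785] grip 54.9961896892637 0.008663159234234639 j [-1.16  0.36  0.88  1.9  -0.33  1.03 -0.98]
```

```bash
echo 'print("j7",s["joint_torque"][6].round(3))' >> t.py; python3 t.py
```

```text
t 18.6 yaw -48.63 T [-0.014  0.206 -0.055] F [ 0.8 -0.5  4.1] p [0.5062 0.1701 0.0785] grip 54.9961896892637 0.008663159234234639 j [-1.16  0.36  0.88  1.9  -0.33  1.03 -0.98]
j7 -1.476
```

>>> arm_command(
  moves=[0, 0.01, 0, 2, 0, 0.01, 0, 2, 0, 0, 0, 0],
)

```text
time: 18.85
ee_pos: [0.5063, 0.1699, 0.0785]
eef_rot: [0.947, 0.321, 0.0, -0.0]
ft_force: [-0.5, 0.1, 4.9]
width: 0.0085
grip_force: 55.0
```

```bash
python3 t.py
```

```text
t 18.85 yaw -52.52 T [ 0.015  0.18  -0.084] F [-0.5  0.1  4.9] p [0.5063 0.1699 0.0785] grip 54.996257638558745 0.008471112710677122 j [-1.17  0.37  0.9   1.9  -0.33  1.03 -1.04]
j7 -0.727
```

>>> arm_command(
  moves=[0, 0.01, 0, 2, 0, 0, 0, 0],
)

```text
time: 19.02
ee_pos: [0.5063, 0.1699, 0.0785]
eef_rot: [0.953, 0.304, 0.0, -0.0]
ft_force: [-0.9, 0.0, 5.8]
width: 0.0087
grip_force: 55.0
```

```bash
python3 t.py
```

```text
t 19.0167 yaw -54.55 T [ 0.028  0.235 -0.02 ] F [-0.9  0.   5.8] p [0.5063 0.1699 0.0785] grip 54.99700809828937 0.008681388375113432 j [-1.17  0.37  0.91  1.9  -0.34  1.03 -1.07]
j7 -0.511
```

>>> arm_command(
  moves=[0, 0.01, 0, 2, 0, 0, 0, 0],
)

```text
time: 19.18
ee_pos: [0.5063, 0.1698, 0.0785]
eef_rot: [0.958, 0.288, 0.0, -0.0]
ft_force: [-0.7, 0.8, 5.5]
width: 0.0087
grip_force: 55.0
```

```bash
python3 t.py
```

```text
t 19.1833 yaw -56.57 T [0.04  0.255 0.02 ] F [-0.7  0.8  5.5] p [0.5063 0.1698 0.0785] grip 54.99686574563384 0.008662616920836369 j [-1.18  0.37  0.91  1.91 -0.34  1.03 -1.1 ]
j7 -0.528
```

>>> arm_command(
  moves=[0, 0.01, 0, 2, 0, 0, 0, 0],
)

```text
time: 19.35
ee_pos: [0.5064, 0.1697, 0.0785]
eef_rot: [0.963, 0.271, 0.0, -0.0]
ft_force: [-1.2, 0.9, 5.2]
width: 0.0086
grip_force: 55.0
```

```bash
python3 t.py
```

```text
t 19.35 yaw -58.57 T [ 0.11   0.292 -0.011] F [-1.2  0.9  5.2] p [0.5064 0.1697 0.0785] grip 54.99671814031899 0.008566566098170997 j [-1.18  0.37  0.92  1.91 -0.35  1.03 -1.14]
j7 -0.545
```

>>> arm_command(
  moves=[0, 0.01, 0, 2, 0, 0, 0, 0],
)

```text
time: 19.52
ee_pos: [0.5064, 0.1697, 0.0785]
eef_rot: [0.967, 0.254, 0.0, -0.0]
ft_force: [-1.8, 1.2, 6.3]
width: 0.0084
grip_force: 55.0
```

```bash
python3 t.py
```

```text
t 19.5167 yaw -60.57 T [ 0.098  0.282 -0.001] F [-1.8  1.2  6.3] p [0.5064 0.1697 0.0785] grip 54.99684085138142 0.008393545083722307 j [-1.19  0.38  0.93  1.91 -0.35  1.03 -1.17]
j7 -0.545
```

>>> arm_command(
  moves=[0, 0.01, 0, 2, 0, 0, 0, 0],
)

```text
time: 19.68
ee_pos: [0.5064, 0.1696, 0.0785]
eef_rot: [0.971, 0.237, 0.0, -0.0]
ft_force: [-0.4, 0.5, 6.0]
width: 0.0086
grip_force: 55.0
```

```bash
python3 t.py
```

```text
t 19.6833 yaw -62.57 T [0.115 0.345 0.035] F [-0.4  0.5  6. ] p [0.5064 0.1696 0.0785] grip 54.99681282788515 0.008640480893220575 j [-1.19  0.38  0.94  1.91 -0.36  1.03 -1.2 ]
j7 -0.544
```

>>> arm_command(
  moves=[0, 0.01, 0, 2, 0, 0, 0, 0],
)

```text
time: 19.85
ee_pos: [0.5065, 0.1696, 0.0785]
eef_rot: [0.975, 0.22, 0.0, -0.0]
ft_force: [-0.7, 0.3, 5.9]
width: 0.0083
grip_force: 55.0
```

```bash
python3 t.py
```

```text
t 19.85 yaw -64.56 T [ 0.138  0.319 -0.058] F [-0.7  0.3  5.9] p [0.5065 0.1696 0.0785] grip 54.99696507118642 0.008305813112721706 j [-1.2   0.38  0.94  1.91 -0.36  1.03 -1.23]
j7 -0.544
```

>>> arm_command(
  moves=[0, 0.01, 0, 2, 0, 0, 0, 0],
)

```text
time: 20.02
ee_pos: [0.5065, 0.1695, 0.0785]
eef_rot: [0.979, 0.203, 0.0, -0.0]
ft_force: [-0.5, 1.2, 6.5]
width: 0.0085
grip_force: 55.0
```

```bash
python3 t.py
```

```text
t 20.0167 yaw -66.56 T [0.165 0.396 0.072] F [-0.5  1.2  6.5] p [0.5065 0.1695 0.0785] grip 54.99701206572354 0.0085481958316386 j [-1.21  0.39  0.95  1.91 -0.37  1.03 -1.26]
j7 -0.545
```

>>> arm_command(
  moves=[0, 0.01, 0, 2, 0, 0, 0, 0],
)

```text
time: 20.18
ee_pos: [0.5065, 0.1695, 0.0785]
eef_rot: [0.983, 0.186, 0.0, -0.0]
ft_force: [-1.1, 1.8, 6.3]
width: 0.0084
grip_force: 55.0
```

```bash
python3 t.py
```

```text
t 20.1833 yaw -68.56 T [0.264 0.359 0.012] F [-1.1  1.8  6.3] p [0.5065 0.1695 0.0785] grip 54.99716925434768 0.008423812137341176 j [-1.21  0.39  0.96  1.91 -0.37  1.04 -1.29]
j7 -0.545
```

>>> arm_command(
  moves=[0, 0.01, 0, 2, 0, 0, 0, 0],
)

```text
time: 20.35
ee_pos: [0.5065, 0.1695, 0.0785]
eef_rot: [0.986, 0.169, 0.0, -0.0]
ft_force: [-1.2, 1.5, 5.7]
width: 0.0086
grip_force: 55.0
```

```bash
python3 t.py
```

```text
t 20.35 yaw -70.56 T [ 0.305  0.388 -0.005] F [-1.2  1.5  5.7] p [0.5065 0.1695 0.0785] grip 54.997453819960356 0.008582891085396133 j [-1.22  0.39  0.97  1.91 -0.38  1.04 -1.32]
j7 -0.548
```

>>> arm_command(
  moves=[0, 0.01, 0, 1.6, 0, 0, 0, 0],
)

```text
time: 20.52
ee_pos: [0.5065, 0.1694, 0.0785]
eef_rot: [0.988, 0.155, 0.0, -0.0]
ft_force: [-1.6, 1.5, 6.0]
width: 0.0087
grip_force: 55.0
```

```bash
python3 t.py
```

```text
t 20.5167 yaw -72.13 T [0.331 0.453 0.042] F [-1.6  1.5  6. ] p [0.5065 0.1694 0.0785] grip 54.998497338965535 0.008696358532884026 j [-1.22  0.4   0.97  1.91 -0.38  1.04 -1.34]
j7 -0.454
```

>>> arm_command(
  moves=[0, 0.01, 0, 1.6, 0, 0, 0, 0],
)

```text
time: 20.68
ee_pos: [0.5066, 0.1694, 0.0785]
eef_rot: [0.99, 0.141, 0.0, -0.0]
ft_force: [-1.3, 1.2, 6.3]
width: 0.0089
grip_force: 55.0
```

```bash
python3 t.py
```

```text
t 20.6833 yaw -73.73 T [ 0.371  0.397 -0.007] F [-1.3  1.2  6.3] p [0.5066 0.1694 0.0785] grip 54.99893398024142 0.008902530024389826 j [-1.22  0.4   0.98  1.91 -0.38  1.04 -1.37]
j7 -0.455
```

>>> arm_command(
  moves=[0, 0.01, 0, 1.6, 0, 0, 0, 0],
)

```text
time: 20.85
ee_pos: [0.5066, 0.1693, 0.0785]
eef_rot: [0.992, 0.128, 0.0, -0.0]
ft_force: [-0.8, 1.7, 6.3]
width: 0.0087
grip_force: 55.0
```

```bash
python3 t.py
```

```text
t 20.85 yaw -75.32 T [ 0.352  0.47  -0.019] F [-0.8  1.7  6.3] p [0.5066 0.1693 0.0785] grip 54.999450305476785 0.00874152555331739 j [-1.23  0.4   0.99  1.91 -0.39  1.04 -1.39]
j7 -0.46
```

>>> arm_command(
  moves=[0, 0.01, 0, 1.6, 0, 0, 0, 0],
)

```text
time: 21.02
ee_pos: [0.5066, 0.1693, 0.0785]
eef_rot: [0.993, 0.114, 0.0, -0.0]
ft_force: [-2.6, 2.0, 5.5]
width: 0.0087
grip_force: 55.0
```

```bash
python3 t.py
```

```text
t 21.0167 yaw -76.92 T [0.347 0.473 0.042] F [-2.6  2.   5.5] p [0.5066 0.1693 0.0785] grip 55.00007366761565 0.008702832471721983 j [-1.23  0.4   0.99  1.91 -0.39  1.04 -1.42]
j7 -0.465
```

>>> arm_command(
  moves=[0, 0.01, 0, 1.6, 0, 0, 0, 0],
)

```text
time: 21.18
ee_pos: [0.5066, 0.1692, 0.0785]
eef_rot: [0.995, 0.1, -0.0, -0.0]
ft_force: [-2.0, 2.5, 6.1]
width: 0.0089
grip_force: 55.0
```

```bash
python3 t.py
```

```text
t 21.1833 yaw -78.52 T [0.37  0.525 0.097] F [-2.   2.5  6.1] p [0.5066 0.1692 0.0785] grip 55.00065045431256 0.008912388973316875 j [-1.24  0.41  1.    1.91 -0.4   1.04 -1.44]
j7 -0.47
```

>>> arm_command(
  moves=[0, 0.01, 0, 1.6, 0, 0, 0, 0],
)

```text
time: 21.35
ee_pos: [0.5066, 0.1691, 0.0785]
eef_rot: [0.996, 0.086, -0.0, -0.0]
ft_force: [-0.7, 2.5, 6.4]
width: 0.0086
grip_force: 55.0
```

```bash
python3 t.py
```

```text
t 21.35 yaw -80.12 T [0.404 0.467 0.064] F [-0.7  2.5  6.4] p [0.5066 0.1691 0.0785] grip 55.00125825405121 0.00861065852965624 j [-1.24  0.41  1.    1.91 -0.4   1.04 -1.46]
j7 -0.476
```

>>> arm_command(
  moves=[0, 0.01, 0, 1.6, 0, 0, 0, 0],
)

```text
time: 21.52
ee_pos: [0.5066, 0.169, 0.0785]
eef_rot: [0.997, 0.072, -0.0, -0.0]
ft_force: [-1.8, 2.2, 7.7]
width: 0.0087
grip_force: 55.0
```

```bash
python3 t.py
```

```text
t 21.5167 yaw -81.72 T [0.395 0.562 0.047] F [-1.8  2.2  7.7] p [0.5066 0.169  0.0785] grip 55.00246491283178 0.008731878246415175 j [-1.25  0.41  1.01  1.91 -0.41  1.04 -1.49]
j7 -0.485
```

>>> arm_command(
  moves=[0, 0.01, 0, 1.6, 0, 0, 0, 0],
)

```text
time: 21.68
ee_pos: [0.5066, 0.1689, 0.0785]
eef_rot: [0.998, 0.058, -0.0, -0.0]
ft_force: [-1.9, 1.4, 6.9]
width: 0.0088
grip_force: 55.0
```

```bash
python3 t.py
```

```text
t 21.6833 yaw -83.32 T [0.439 0.544 0.019] F [-1.9  1.4  6.9] p [0.5066 0.1689 0.0785] grip 55.003529749810696 0.008810020476811146 j [-1.25  0.42  1.02  1.91 -0.41  1.04 -1.51]
j7 -0.492
```

>>> arm_command(
  moves=[0, 0.01, 0, 1.6, 0, 0, 0, 0],
)

```text
time: 21.85
ee_pos: [0.5066, 0.1688, 0.0785]
eef_rot: [0.999, 0.044, -0.0, -0.0]
ft_force: [-1.4, 2.0, 7.1]
width: 0.0085
grip_force: 55.0
```

```bash
python3 t.py
```

```text
t 21.85 yaw -84.91 T [0.417 0.594 0.085] F [-1.4  2.   7.1] p [0.5066 0.1688 0.0785] grip 55.00542341731489 0.00849444052499548 j [-1.25  0.42  1.02  1.91 -0.41  1.05 -1.54]
j7 -0.505
```

>>> arm_command(
  moves=[0, 0.01, 0, 1.6, 0, 0, 0, 0],
)

```text
time: 22.02
ee_pos: [0.5066, 0.1688, 0.0785]
eef_rot: [1.0, 0.03, -0.0, -0.001]
ft_force: [-0.9, 1.9, 5.9]
width: 0.0087
grip_force: 55.0
```

```bash
python3 t.py
```

```text
t 22.0167 yaw -86.51 T [0.417 0.587 0.127] F [-0.9  1.9  5.9] p [0.5066 0.1688 0.0785] grip 55.00833294354379 0.008699231996598167 j [-1.26  0.42  1.03  1.91 -0.42  1.05 -1.56]
j7 -0.524
```

>>> arm_command(
  moves=[0, 0.01, 0, 1.6, 0, 0, 0, 0],
)

```text
time: 22.18
ee_pos: [0.5066, 0.1687, 0.0785]
eef_rot: [1.0, 0.017, -0.0, -0.0]
ft_force: [-2.5, 2.5, 6.7]
width: 0.0088
grip_force: 55.0
```

```bash
python3 t.py
```

```text
t 22.1833 yaw -88.11 T [0.433 0.639 0.045] F [-2.5  2.5  6.7] p [0.5066 0.1687 0.0785] grip 55.012476705014706 0.008792202708001498 j [-1.26  0.43  1.04  1.91 -0.42  1.05 -1.58]
j7 -0.545
```

>>> arm_command(
  moves=[0, 0.01, 0, 1.6, 0, 0, 0, 0],
)

```text
time: 22.35
ee_pos: [0.5066, 0.1685, 0.0785]
eef_rot: [1.0, 0.003, -0.0, -0.0]
ft_force: [-3.2, 2.5, 7.7]
width: 0.0089
grip_force: 55.0
```

```bash
python3 t.py
```

```text
t 22.35 yaw -89.71 T [0.362 0.677 0.16 ] F [-3.2  2.5  7.7] p [0.5066 0.1685 0.0785] grip 55.018646735697985 0.008885809258878776 j [-1.27  0.43  1.04  1.91 -0.43  1.05 -1.61]
j7 -0.573
```

>>> arm_command(
  moves=[0, 0.01, 0, 1.6, 0, 0, 0, 0],
)

```text
time: 22.52
ee_pos: [0.5065, 0.1683, 0.0785]
eef_rot: [1.0, -0.011, -0.0, -0.0]
ft_force: [-2.5, 1.6, 8.2]
width: 0.0082
grip_force: 55.0
```

```bash
python3 t.py
```

```text
t 22.5167 yaw -91.31 T [0.301 0.665 0.222] F [-2.5  1.6  8.2] p [0.5065 0.1683 0.0785] grip 55.02949149347842 0.008216871965866006 j [-1.27  0.43  1.05  1.91 -0.43  1.05 -1.63]
j7 -0.617
```

>>> arm_command(
  moves=[0, 0.01, 0, 1.6, 0, 0, 0, 0],
)

```text
time: 22.68
ee_pos: [0.5065, 0.1682, 0.0785]
eef_rot: [1.0, -0.025, -0.0, -0.0]
ft_force: [-3.8, 1.0, 7.9]
width: 0.0088
grip_force: 55.1
```

```bash
python3 t.py
```

```text
t 22.6833 yaw -92.9 T [0.276 0.687 0.233] F [-3.8  1.   7.9] p [0.5065 0.1682 0.0785] grip 55.052569303661585 0.008822414483125061 j [-1.28  0.44  1.06  1.91 -0.44  1.05 -1.66]
j7 -0.693
```

>>> arm_command(
  moves=[0, 0, 0, 0.6, 0, 0, 0, 0],
)

```text
time: 22.85
ee_pos: [0.5065, 0.1682, 0.0785]
eef_rot: [1.0, -0.03, -0.0, -0.0]
ft_force: [-1.9, 1.2, 7.9]
width: 0.0087
grip_force: 55.1
```

```bash
python3 t.py
```

```text
t 22.85 yaw -93.44 T [0.291 0.728 0.352] F [-1.9  1.2  7.9] p [0.5065 0.1682 0.0785] grip 55.07499354891479 0.008714644161689671 j [-1.28  0.44  1.06  1.91 -0.44  1.05 -1.66]
j7 -0.49
```

>>> arm_command(
  moves=[0, 0, 0, 0],
)

```text
time: 22.93
ee_pos: [0.5066, 0.1682, 0.0785]
eef_rot: [1.0, -0.03, -0.0, -0.0]
ft_force: [-2.6, 0.2, 7.6]
width: 0.0083
grip_force: 55.1
```

```bash
python3 t.py
```

```text
t 22.9333 yaw -93.41 T [0.235 0.697 0.291] F [-2.6  0.2  7.6] p [0.5066 0.1682 0.0785] grip 55.069445874542 0.00831734304250854 j [-1.28  0.44  1.06  1.91 -0.44  1.05 -1.66]
j7 -0.344
```

>>> arm_command(
  moves=[0, 0, 0, 0],
)

```text
time: 23.02
ee_pos: [0.5066, 0.1682, 0.0785]
eef_rot: [1.0, -0.03, -0.0, -0.0]
ft_force: [-2.4, 1.0, 7.1]
width: 0.0087
grip_force: 55.1
```

```bash
python3 t.py
```

```text
t 23.0167 yaw -93.41 T [0.276 0.738 0.334] F [-2.4  1.   7.1] p [0.5066 0.1682 0.0785] grip 55.06870717741549 0.008679390080802927 j [-1.28  0.44  1.06  1.91 -0.44  1.05 -1.66]
j7 -0.307
```

>>> arm_command(
  moves=[0, 0, 0, 0],
)

```text
time: 23.1
ee_pos: [0.5065, 0.1682, 0.0785]
eef_rot: [1.0, -0.03, -0.0, -0.0]
ft_force: [-2.1, 2.1, 8.6]
width: 0.0089
grip_force: 55.1
```

```bash
python3 t.py
```

```text
t 23.1 yaw -93.4 T [0.3   0.705 0.26 ] F [-2.1  2.1  8.6] p [0.5065 0.1682 0.0785] grip 55.06882706657052 0.008863501928408773 j [-1.28  0.44  1.06  1.91 -0.44  1.05 -1.66]
j7 -0.304
```

Tight at about 0.30 Nm. Let go and rise.

>>> arm_command(
  moves=[0, 0, 0, 0, 0, 0, 0, 0, 0, 0, 0, 0, 0, 0, 0, 0, 0, 0, 0, 0, 0, 0, 0, 0],
  fingers=50,
)

```text
time: 23.6
ee_pos: [0.5067, 0.1675, 0.0782]
eef_rot: [0.999, -0.033, -0.0, 0.0]
ft_force: [-0.9, -1.1, -0.6]
width: 0.0391
grip_force: 0.0
```

>>> arm_command(
  moves=[0, 0, -1, 0, 0, 0, -2, 0, 0, 0, -3, 0, 0, 0, -3, 0, 0, 0, -3, 0, 0, 0, -1, 0, 0, 0, 0, 0, 0, 0, 0, 0],
)

```text
time: 24.27
ee_pos: [0.5067, 0.1678, 0.2085]
eef_rot: [0.999, -0.033, 0.0, -0.001]
ft_force: [-0.2, 0.2, 0.2]
width: 0.0433
grip_force: 0.0
```

```bash
python3 t.py
python3 - <<'E'
from bench import r
from h import *
np.set_printoptions(precision=4,suppress=True)
im=r.camera("top"); ci=r.camera_info("top"); w=r.camera("wrist"); cw=r.camera_info("wrist")
# dark wing pixels near the screw in the wrist view
u,v=np.round(proj(cw,[.5036,.168,.108])).astype(int); print("wing expected",u,v)
g=cv2.cvtColor(w,cv2.COLOR_RGB2GRAY); x0,y0=max(u-45,0),max(v-45,0); c=g[y0:v+45,x0:u+45]
n,l,s,ct=cv2.connectedComponentsWithStats((c<70).astype(np.uint8))
for i in range(1,n):
    if s[i,4]>40: print(s[i],ct[i]+[x0,y0])
E
```

```text
t 24.2667 yaw -93.76 T [-0.093  0.155  0.028] F [-0.2  0.2  0.2] p [0.5067 0.1678 0.2085] grip 0.0 0.04333394078148924 j [-1.44  0.26  1.21  1.77 -0.26  1.29 -1.8 ]
j7 -0.094
wing expected 326 240
[ 42  50  11  13 115] [327.7652 251.6609]
```

```bash
python3 -c "
from bench import r
print(r.close_job())"
```

```text
the job is handed in; nothing more can be done
None
```

The job is handed in at about 24 s: the guide is against its stop, and the wing screw is through both holes with its flange seated, tightened onto its end stop at about 0.30 Nm and let go; the final check was one wrist-camera reading of the wing, and I did not re-measure the guide.

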